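# Feed a blade blank through the thickness gauge

## Robot

A 6-joint arm with a two-finger parallel gripper is mounted at the origin on the work surface. World frame = base frame: x ahead of the robot, y to its left, z up, the work surface at z = 0. Lengths are in m, angles in rad, forces in N, time in s.
With the tool pointing down it reaches from about 0.275 to 0.75 m from the base axis. Payload 10.2 kg.
Tool frame: the origin (TCP) lies midway between the tips of the shut fingers; the grasp point (between the pads) lies 19 mm behind it (env.hold_point_z is the distance from the TCP to the grasp point, in m); x points along the fingers, z is the direction in which the jaws open and shut, and the axes are right-handed (so a half turn about x gives the same grasp; the last joint's range is limited). The gripper opens to 85 mm and grips with 20 to 120 N. Pads are 22 mm wide; open, the fingers measure 114 mm over their backs; the gripper's body (76 mm by 85 mm) begins 54 mm behind the grasp point. The pads swing forward as they close: fully open they stand 13 mm farther back than shut.
Start: joints at [-1.354, 0.313, 1.498, -0, 1.331, -0.223], TCP at [0.224, -0.475, 0.231] pointing down, gripper open.
Joint ranges: [-2.94, 2.94], [-0.97, 2.17], [0.19, 2.56], [-1.23, 4.37], [0.02, 3.11], [-2.88, 2.88]. Speed limits (rad/s): [2.39, 2.39, 3.01, 3.14, 3.14, 3.14].

## Interface

Orientations are given as a unit quaternion [x, y, z, w].
In Python, from bench import env, kinematics, monitor, eyes, job gives the robot as it stands. The module is installed in compiled form; this text tells all that it offers. Calls block until the motion is done:
- env.reach(position, orientation): joint-space move of the TCP to a pose.
- env.movel(position, velocity=0.15, frame=None, guard=None): straight line of the TCP; frame=None keeps the orientation; velocity is the mean speed in m/s. With guard (N) it stops when the force on the tool has changed by that much, and returns True; else False.
- env.set_joints(angles): joint-space move.
- env.release() and env.close_gripper(effort=None): open the fingers fully, or close them until they stop; effort is the grip in N (None keeps the last).
- env.hold(seconds).
- kinematics.ik(position, orientation): joint angles nearest the present ones, or None.
- monitor.sense(): the state.
- eyes.grab_frame(name): name is "scene" or "top" or "wrist"; returns a dict with "frame" (384x512x3 uint8, red, green, blue), "mtx" (3x3 intrinsics, pixels), "k1" (the pictures are not rectified: a ray, as slopes to the right and down, at radius r is drawn at 1 + k1 r^2 times it, then the intrinsics apply), "view" (4x4, takes a point from world to camera coordinates). Camera axes: x right, y down, z forward; pixel columns grow to the right and rows downward; lengths in m; the calibration is good to about 2 mm. A picture is of the moment at which its call begins. There is no depth.
A pose or a line that the arm cannot do raises env.MotionError and nothing moves.
- job.hand_in(): hands the job in, once; it reports no verdict.
The state is a dict: "clock": time; "joints": joint angles; "qvel": joint speeds; "joint_efforts": joint torques, N m; "position": TCP position; "ee_rot": TCP orientation; "contact_force": force on the tool from outside, world axes, zero at the start; "ft_torque": the same for the moment, N m; "finger_gap": opening from 0.0 (shut) to 1.0 (fully open).
Only numpy, scipy, OpenCV 4.12 (cv2) and the standard library are available. Lean on these libraries where they do the work, as an engineer would, in place of code of your own. Each camera call takes 0.05 s, during which the arm holds its last target.

## Task

Lay the dark blade blank flat on the gauge's open infeed, nose towards the channel, and let go; then, with the push stick held by its handle, feed it through the channel under the sprung roller until it bears firmly on the screw of the brass end stop. Hold a steady pressure of about 5 N against it for a second, never pushing the blank or bearing on the gauge with more than 15 N. Leave the blank against the stop, put the stick back along the blue mat, flat on its sole, and leave the loupe, tape roll and graver alone.

Things in the scene. Friction and masses are not known exactly. Their poses are not given: they have to be found in the camera images.
- gauge: Blade gauge fixed to the bench: steel base 380 x 100 mm, 15 mm thick; its top is the floor the blank slides on. Origin on the bench under the channel mouth; +x feed direction, z up. Open infeed x = -170 to 0 mm; mouth flared from 47 mm wide at x = 0 to 25.5 mm at x = 30; then a straight channel 25.5 mm wide between rails 14 mm high, to x = 205 mm.
- cover_front (a point): Middle of the front edge of the clear cover over the channel, gauge x = 35 mm (it runs to x = 110 mm). The gap between floor and cover is 14 mm: the stick's nose fits under it, fingers do not.
- roller_axis (a point): Under the blue bridge with the dial (bridge at gauge x = 124 to 146 mm, dial top 140 mm above the bench): axis of the sprung steel roller, 28 mm in diameter, hanging 4.2 mm over the floor. The blank lifts it 1.8 mm: that takes a push of some newtons at first, then a steady drag of a few newtons, which also keeps the blank where it is left.
- stop: Brass stop block 20 x 24 x 16 mm, clamped in the channel at a different place each time (its origin at gauge x = 176 to 192 mm). Origin at the centre of its underside on the channel floor, axes as the gauge; its front face is 10 mm from the origin towards -x. From that face a steel stop screw, 8 mm thick, projects towards -x by its setting, anywhere from 3 to 15 mm, not given: the blank's nose stops on it. Rigid.
- blade_center (a point): Blade blank, dark steel, 110 mm long (x), 22 mm wide (y), 6 mm thick, about 100 g, lying flat on the bench. This point is its centre, half-way up; +x points to its nose, which tapers over the last 30 mm from 22 to 10 mm wide and ends blunt 55 mm from here; the tail is square, 55 mm the other way, with a dark dot near it.
- blade_nose (a point): Middle of the blank's blunt nose face, half-way up (55 mm from blade_center along +x).
- blade: The same blade blank, point at the centre of its underside, same axes.
- stick_handle (a point): Push stick of pale wood with a brass nose, about 110 g, standing on its flat sole on the blue mat. This point is the centre of its handle block (85 mm long, 20 mm wide, 48 mm high), 24 mm above the sole. +x points along the stick to its square nose, whose face is 135 mm from here; the nose strip is 14 mm wide and 9 mm high, flush with the sole.
- stick: The same push stick, point on the sole under the centre of the handle, same axes.
- mat: Blue tool mat, 300 mm long (x), 110 mm wide (y), 2 mm thick, fixed on the bench. Origin at the centre of its underside. The stick lies along it, handle centre about 40 mm from the middle towards -x.
- loupe_mark (a point): Black loupe, 38 mm across, 42 mm high, standing on the bench: a bystander. Point on its axis, 12 mm up.
- tape_mark (a point): Cream tape roll lying flat, 100 mm across, 25 mm high: a bystander. Point on its axis, 12 mm up.
- graver_mark (a point): Graver with wooden handle lying on the bench: a bystander. Point near its middle.
Mind the look-alikes: they are no part of the job. What is meant by the stick is not green, and is the larger of those in its own colour. What is shaped like the blade but brown is not meant.

How it is judged:
By the outcome, as a careful person would: the job done as asked, in the order asked, and still so for the second after the job is handed in, with the robot touching nothing.
It also fails if it takes over 72 s, if anything falls off the work surface, if the arm or the gripper's body presses on something with over 40 N, if the wrist force passes 120 N, or if a joint passes its speed limit or range.

## Working session

There is one attempt and no reset: what is moved stays moved. The work goes in short steps, each a Python script; the robot and the scene stay as the last script left them, time stands still between calls to the robot, and variables do not carry over. Pictures are saved under pics/ and viewed, and the job is handed in when it is done.

```bash
mkdir -p pics; ls
cat > h.py <<'E'
import numpy as np, cv2
from bench import env, kinematics, monitor, eyes, job
def grab(name,fn=None):
    f=eyes.grab_frame(name)
    if fn: cv2.imwrite('pics/'+fn,cv2.cvtColor(f['frame'],cv2.COLOR_RGB2BGR))
    return f
E
python3 - <<'E'
from h import *
s=monitor.sense(); print(s['clock'],s['position'],s['ee_rot'],s['contact_force'],env.hold_point_z)
import pickle
for n in ('scene','top','wrist'):
    f=grab(n,n+'0.png'); pickle.dump({k:np.array(v) for k,v in f.items()},open(n+'0.pkl','wb')); print(n,np.array(f['mtx']).tolist(),f['k1']); print(np.round(f['view'],4).tolist())
E
```

```text
pics
0.0 [ 0.22346293 -0.47477091  0.23072305] [ 0.37921575  0.59735749 -0.37855035  0.59670686] [-1.08024906  1.29668394 -0.06028301] 0.0187
scene [[369.792005450192, 0.0, 254.20691489474964], [0.0, 369.792005450192, 189.64464857907734], [0.0, 0.0, 1.0]] -0.053110894342997275
[[-0.8759, 0.4823, -0.016, 0.4603], [0.3734, 0.6564, -0.6556, -0.1319], [-0.3057, -0.5802, -0.7549, 1.1064], [0.0, 0.0, 0.0, 1.0]]
top [[493.57265303867325, 0.0, 261.985450090106], [0.0, 493.57265303867325, 190.32695574891554], [0.0, 0.0, 1.0]] -0.11785797184442244
[[0.0147, -0.9999, -0.0023, -0.0296], [-0.9962, -0.0144, -0.0864, 0.4928], [0.0864, 0.0035, -0.9963, 1.5152], [0.0, 0.0, 0.0, 1.0]]
wrist [[271.5206440583263, 0.0, 256.1600707832474], [0.0, 271.5206440583263, 193.51121684402062], [0.0, 0.0, 1.0]] 0.003928431401168105
[[0.4259, -0.9048, -0.0012, -0.5246], [-0.8591, -0.4047, 0.3134, -0.04], [-0.284, -0.1324, -0.9496, 0.3806], [0.0, 0.0, 0.0, 1.0]]
```

View pics/scene0.png

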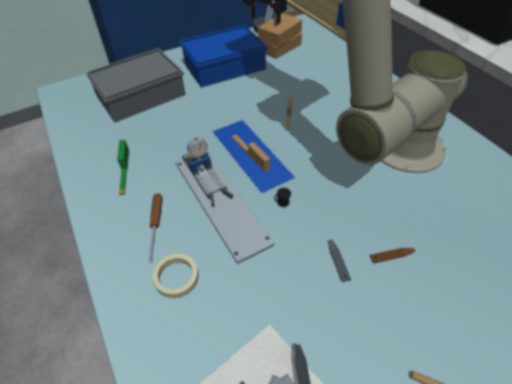

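View pics/top0.png

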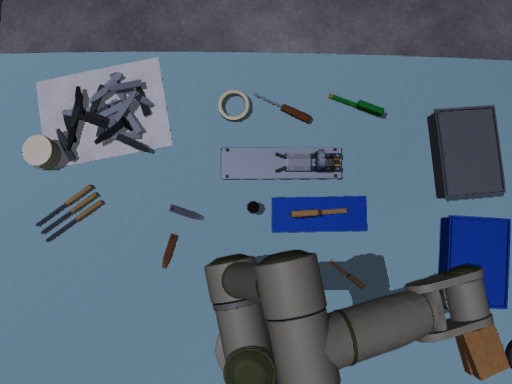

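View pics/wrist0.png

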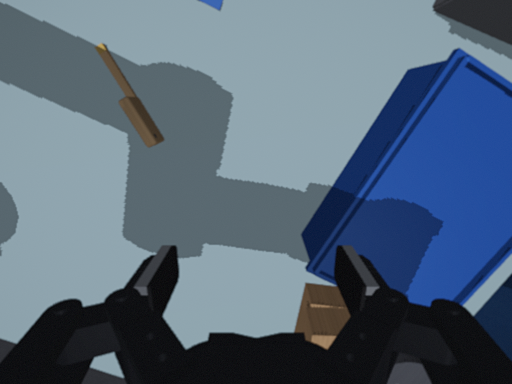

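The top view shows the gauge at about (220-343, 148-180), the dark blade at about (186, 212), the stick on the mat at about (320, 212), and the loupe at (255, 208). Next I'll zoom in and measure.

Run:
```python
import cv2
a=cv2.imread('pics/top0.png'); cv2.imwrite('pics/topz.png',cv2.resize(a[135:240,160:380],(770,368),interpolation=cv2.INTER_CUBIC))
a=cv2.imread('pics/scene0.png'); cv2.imwrite('pics/scz.png',cv2.resize(a[115:290,165:365],(680,595),interpolation=cv2.INTER_CUBIC))
```

```text
(no output)
```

View pics/topz.png

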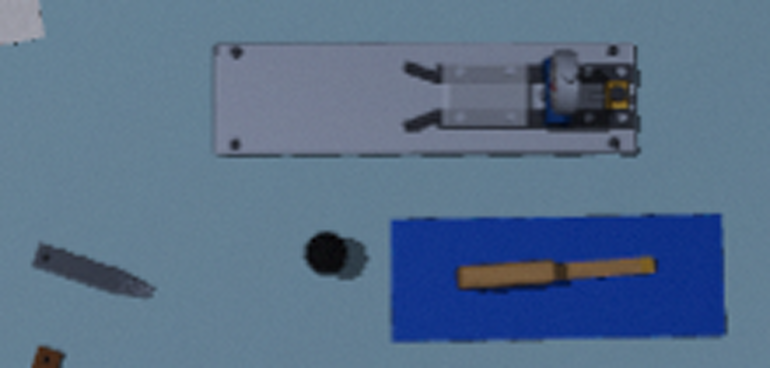

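View pics/scz.png

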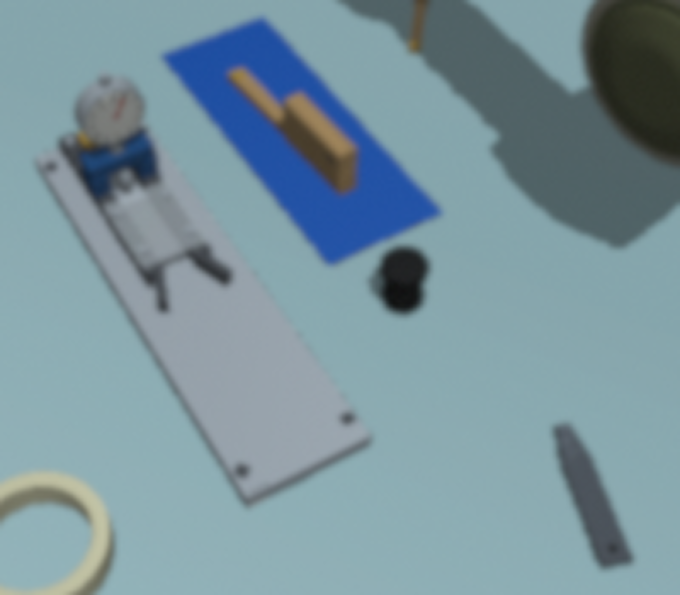

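The views agree. Feed is towards image right (-y), and the blade's nose and the stick's nose also point right. Measuring by contours.

```bash
cat >> h.py <<'E'
def ray(f,uv):
    uv=np.atleast_2d(np.array(uv,float)).reshape(-1,1,2)
    d=np.array([f['k1'],0,0,0,0],float)
    n=cv2.undistortPoints(uv,np.array(f['mtx'],float),d).reshape(-1,2)
    V=np.array(f['view']);R=V[:3,:3];t=V[:3,3]
    return -R.T@t,(np.c_[n,np.ones(len(n))])@R
def onz(f,uv,z):
    o,d=ray(f,uv); return o+d*((z-o[2])/d[:,2])[:,None]
def proj(f,P):
    V=np.array(f['view']);P=np.atleast_2d(np.array(P,float))
    r,_=cv2.Rodrigues(V[:3,:3]); p,_=cv2.projectPoints(P,r,V[:3,3],np.array(f['mtx'],float),np.array([f['k1'],0,0,0,0],float)); return p.reshape(-1,2)
def big(mask,roi):
    m=np.zeros_like(mask,np.uint8); x0,y0,x1,y1=roi; m[y0:y1,x0:x1]=mask[y0:y1,x0:x1]
    c,_=cv2.findContours(m,cv2.RETR_EXTERNAL,cv2.CHAIN_APPROX_NONE); return max(c,key=cv2.contourArea)
E
python3 - <<'E'
from h import *
import pickle
T=pickle.load(open('top0.pkl','rb'))
S=pickle.load(open('scene0.pkl','rb'))
def rect(f,c,z):
    w=onz(f,c.reshape(-1,2),z)[:,:2].astype(np.float32); return cv2.minAreaRect(w)
def show(tag,r): 
    b=cv2.boxPoints(r); print(tag,np.round(r[0],4),np.round(r[1],4),round(r[2],2),np.round(b,4).tolist())
for nm,f,rois in (('top',T,dict(blade=(160,198,210,225),mat=(265,190,375,240),gauge=(212,140,350,190),stick=(285,200,352,225))),
                  ('scene',S,dict(blade=(322,235,356,287),mat=(205,115,300,195),gauge=(170,145,280,265),stick=(228,130,275,175)))):
    im=f['frame'];h=cv2.cvtColor(im,cv2.COLOR_RGB2HSV).astype(int); b=im.astype(int)
    m={}
    m['blade']=(b.max(2)<115)
    m['mat']=((h[...,0]>105)&(h[...,0]<130)&(h[...,1]>170))
    m['gauge']=((h[...,1]<60)&(b.min(2)>120))
    m['stick']=((h[...,0]<30)&(h[...,1]>70))
    z=dict(blade=.006,mat=.002,gauge=.015,stick=.012)
    for k in rois:
        c=big(m[k].astype(np.uint8)*255,rois[k]); show(nm+' '+k,rect(f,c,z[k]))
        print('   area px',cv2.contourArea(c), cv2.minAreaRect(c))
        if k=='blade':
            w=onz(f,c.reshape(-1,2),.006); 
            pts=c.reshape(-1,2)
E
```

```text
top blade [0.4205 0.2132] [0.1123 0.0228] 72.69 [[0.3928999900817871, 0.16300000250339508], [0.4147000014781952, 0.15620000660419464], [0.4481000006198883, 0.26339998841285706], [0.4262999892234802, 0.2702000141143799]]
   area px 203.5 ((186.75001525878906, 212.75), (35.417503356933594, 7.273238182067871), 18.43494987487793)
top mat [ 0.424 -0.203] [0.1086 0.2982] 1.71 [[0.3652999997138977, -0.05559999868273735], [0.3741999864578247, -0.35370001196861267], [0.482699990272522, -0.35040000081062317], [0.47380000352859497, -0.052400000393390656]]
   area px 3129.5 ((318.9089660644531, 213.67332458496094), (34.527034759521484, 94.34784698486328), 89.10482788085938)
top gauge [0.5498 0.1009] [0.0127 0.0063] 1.28 [[0.54339998960495, 0.1039000004529953], [0.5435000061988831, 0.09759999811649323], [0.5562000274658203, 0.09790000319480896], [0.5559999942779541, 0.10419999808073044]]
   area px 0.5 ((223.0, 172.0), (2.0, 4.0), 0.0)
top stick [ 0.4291 -0.2   ] [0.0184 0.1737] 5.16 [[0.4120999872684479, -0.11429999768733978], [0.427700012922287, -0.2872999906539917], [0.44609999656677246, -0.28
[... 792 characters left out ...]
600585938), (85.70181274414062, 32.55628204345703), 48.012786865234375)
scene gauge [ 0.5842 -0.0902] [0.4017 0.3172] 60.72 [[0.34769999980926514, -0.18780000507831573], [0.6243000030517578, -0.34290000796318054], [0.8208000063896179, 0.007400000002235174], [0.5440999865531921, 0.16259999573230743]]
   area px 9868.5 ((224.5, 204.5), (119.0, 109.0), 90.0)
scene stick [ 0.4183 -0.2016] [0.035  0.1724] 4.95 [[0.3935000002384186, -0.11720000207424164], [0.4083000123500824, -0.289000004529953], [0.4431999921798706, -0.2858999967575073], [0.42829999327659607, -0.11420000344514847]]
   area px 283.0 ((252.964111328125, 150.1180419921875), (46.66234588623047, 10.473262786865234), 45.97101593017578)
```

Run:
```python
from h import *
import pickle
T=pickle.load(open('top0.pkl','rb'));S=pickle.load(open('scene0.pkl','rb'))
h=cv2.cvtColor(T['frame'],cv2.COLOR_RGB2HSV)
print(h[164,240],T['frame'][164,240],h[190,240],T['frame'][190,240],h[164,210])
b=T['frame'].astype(int); m=((b[...,2]-b[...,0])<28)&(b.min(2)>90)
c=big(m.astype(np.uint8)*255,(212,140,350,190)); w=onz(T,c.reshape(-1,2),.015)[:,:2].astype(np.float32)
r=cv2.minAreaRect(w);print(r,cv2.boxPoints(r).tolist())
b=S['frame'].astype(int); m=((b[...,2]-b[...,0])<28)&(b.min(2)>90)
c=big(m.astype(np.uint8)*255,(170,145,280,265)); w=onz(S,c.reshape(-1,2),.015)[:,:2].astype(np.float32)
r=cv2.minAreaRect(w);print(r,cv2.boxPoints(r).tolist())
V=pickle.load(open('wrist0.pkl','rb'));W=V['view'];o=-W[:3,:3].T@W[:3,3]
from scipy.spatial.transform import Rotation as Ro
s=monitor.sense();R=Ro.from_quat(s['ee_rot']).as_matrix();print(R.round(3).tolist());print('cam in tool',R.T@(o-s['position']), (W[:3,:3]@R).round(3).tolist())
print(s['finger_gap'],s['clock'])
```

```text
[113  52 147] [117 124 147] [101  80 144] [ 99 127 144] [103  82 149]
((0.5896303653717041, -0.13429811596870422), (0.05401715636253357, 0.0696597620844841), 0.8610027432441711) [[0.562101423740387, -0.09987801313400269], [0.5631482005119324, -0.16952991485595703], [0.6171593070030212, -0.16871821880340576], [0.6161125302314758, -0.09906631708145142]]
((0.5847198367118835, -0.10137444734573364), (0.43164679408073425, 0.11077069491147995), 89.54084014892578) [[0.527606725692749, -0.3167470693588257], [0.638373851776123, -0.3176347613334656], [0.6418329477310181, 0.1139981746673584], [0.531065821647644, 0.11488586664199829]]
[[-0.0, 0.905, 0.426], [0.001, 0.426, -0.905], [-1.0, 0.0, -0.001]]
cam in tool [-1.42415008e-01  8.13709920e-02  1.20382617e-04] [[0.0, 0.0, 1.0], [-0.314, -0.95, 0.0], [0.95, -0.314, -0.0]]
0.9949890652469663 0.15
```

Run:
```python
from h import *
import pickle
T=pickle.load(open('top0.pkl','rb'))
b=T['frame'].astype(int); m=((b[...,2]-b[...,0])<37)&(b.min(2)>90)
m=m.astype(np.uint8)*255
c=big(m,(212,140,350,190)); w=onz(T,c.reshape(-1,2),.015)[:,:2].astype(np.float32)
r=cv2.minAreaRect(w);print(r,cv2.boxPoints(r).tolist())
# corners by hand from zoom
z=[(213,43),(637,44),(637,155),(213,155)]
print(onz(T,[(160+u/3.5,135+v/3.5) for u,v in z],.015).round(4).tolist())
print('loupe',onz(T,[(160+326/3.5,135+253/3.5)],.042), 'stick tail z.05, nose z.011',onz(T,[(160+457/3.5,135+277/3.5)],.05),onz(T,[(160+657/3.5,135+264/3.5)],.011))
```

```text
((0.5826632380485535, -0.07976986467838287), (0.09854097664356232, 0.37586095929145813), 0.8796945214271545) [[0.5305132865905762, 0.10738202184438705], [0.5362838506698608, -0.26843464374542236], [0.6348131895065308, -0.2669217586517334], [0.6290426254272461, 0.10889491438865662]]
[[0.6282, 0.1094, 0.015], [0.6331, -0.2733, 0.015], [0.5322, -0.2731, 0.015], [0.5266, 0.1071, 0.015]]
loupe [[0.43891361 0.00386166 0.042     ]] stick tail z.05, nose z.011 [[ 0.41924959 -0.11054449  0.05      ]] [[ 0.43479784 -0.29188006  0.011     ]]
```

```bash
cat >> h.py <<'E'
from scipy.spatial.transform import Rotation as Ro
def Q(deg):
    c,s=np.cos(np.radians(deg)),np.sin(np.radians(deg))
    return Ro.from_matrix(np.array([[0,c,s],[0,s,-c],[-1,0,0]])).as_quat()
E
python3 - <<'E'
from h import *
print(monitor.sense()['joints'])
for nm,p,a in (('blade',(.422,.213,.15),-107.4),('place',(.581,.015,.1),-89.1),('stick',(.423,-.155,.1),-85.1),('push0',(.578,.205,.1),-89.1),('pushend',(.581,.0,.03),-89.1)):
    for d in (0,180):
        q=kinematics.ik(np.array(p),Q(a+d)); print(nm,d,None if q is None else np.round(q,2))
E
```

```text
[-1.35441811e+00  3.13344321e-01  1.49820613e+00 -4.55351365e-05
  1.33101854e+00 -2.23421880e-01]
blade 0 [ 0.22  0.28  1.76 -0.    1.09 -2.62]
blade 180 [ 0.22  0.28  1.76 -0.    1.09  0.52]
place 0 None
place 180 [-0.18  0.56  1.48 -0.    1.09 -0.19]
stick 0 [-0.61  0.31  1.88 -0.    0.95  2.44]
stick 180 [-0.61  0.31  1.88 -0.    0.95 -0.7 ]
push0 0 None
push0 180 [ 0.15  0.63  1.38 -0.    1.14  0.13]
pushend 0 None
pushend 180 [-0.2   0.66  1.53 -0.    0.95 -0.22]
```

Run:
```python
from h import *
import pickle
env.reach(np.array([.57,.03,.27]),Q(90.9)); f=grab('wrist','w1.png'); pickle.dump({k:np.array(v) for k,v in f.items()},open('w1.pkl','wb')); print(monitor.sense()['clock'])
env.reach(np.array([.422,.213,.16]),Q(72.6)); f=grab('wrist','w2.png'); pickle.dump({k:np.array(v) for k,v in f.items()},open('w2.pkl','wb'));
s=monitor.sense();print(s['clock'],s['position'],s['contact_force'])
```

```text
2.3917
3.4583 [0.42317075 0.212413   0.16053851] [ 0.3070776  -0.74961164  0.33423734]
```

View pics/w1.png

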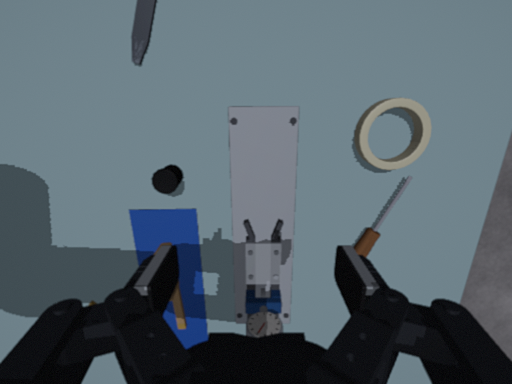

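View pics/w2.png

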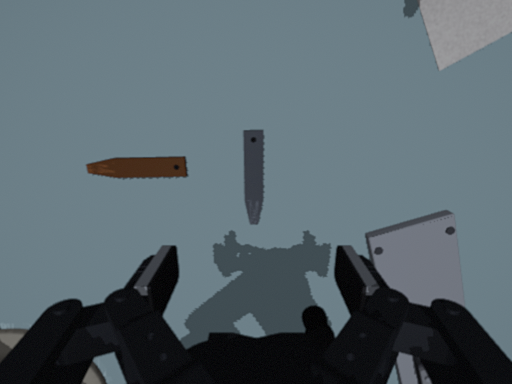

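In w1 the gauge infeed end lies at (228-299, 107) and the mouth rails at about (250, 222) and (278, 222). In w2 the blade covers (243-264, 130-223), with its nose down the picture. Computing the poses from both.

```bash
cat >> h.py <<'E'
import pickle
def edgefit(pts):  # fit line -> (point, dir)
    v=cv2.fitLine(pts.astype(np.float32),cv2.DIST_HUBER,0,1e-4,1e-4).ravel(); return v[2:],v[:2]
E
python3 - <<'E'
from h import *
f=pickle.load(open('w1.pkl','rb'));f['k1']=float(f['k1']); b=f['frame'].astype(int)
print(b[150,265],b[150,215])
m=(((b[...,2]-b[...,0])<28)&(b.min(2)>85)).astype(np.uint8)
# row scan for side edges, rows 120..215
L=[];Rr=[]
for v in range(118,216,4):
    xs=np.where(m[v,210:320])[0]+210
    L.append((xs.min()-.5,v));Rr.append((xs.max()+.5,v))
wl=onz(f,L,.015)[:,:2];wr=onz(f,Rr,.015)[:,:2]
print(edgefit(wl),edgefit(wr))
T=[]
for u in range(236,292,4):
    ys=np.where(m[90:180,u])[0]+90; T.append((u,ys.min()-.5))
wt=onz(f,T,.015)[:,:2]; print('end',edgefit(wt))
f=pickle.load(open('w2.pkl','rb'));f['k1']=float(f['k1']); b=f['frame'].astype(int)
m=(b.max(2)<95).astype(np.uint8)*255
print(b[180,254],b[180,235])
c=big(m,(238,122,272,232)); print(cv2.boundingRect(c))
for z in (.006,.003):
    w=onz(f,c.reshape(-1,2),z)[:,:2].astype(np.float32); r=cv2.minAreaRect(w); print(r,cv2.boxPoints(r).round(4).tolist())
E
python3 -c "
import cv2
a=cv2.imread('pics/w1.png');cv2.imwrite('pics/w1z.png',cv2.resize(a[95:345,200:330],None,fx=2.4*1,fy=2.4,interpolation=cv2.INTER_CUBIC))"
```

```text
[126 131 141] [114 134 142]
(array([0.5299318 , 0.00894463], dtype=float32), array([ 0.01377713, -0.9999051 ], dtype=float32)) (array([ 6.3252616e-01, -2.5045545e-05], dtype=float32), array([ 0.01937633, -0.99981225], dtype=float32))
end (array([0.5827686 , 0.10913411], dtype=float32), array([0.99989694, 0.01435551], dtype=float32))
[55 59 68] [109 129 137]
(244, 130, 20, 94)
((0.4210634231567383, 0.21339240670204163), (0.10873176157474518, 0.02158774435520172), 73.04253387451172) [[0.39489999413490295, 0.16449999809265137], [0.4154999852180481, 0.1581999957561493], [0.4472000002861023, 0.2621999979019165], [0.42660000920295715, 0.2685000002384186]]
((0.42079460620880127, 0.2126222848892212), (0.10982973128557205, 0.021805740892887115), 73.04264068603516) [[0.39430001378059387, 0.16329999268054962], [0.41519999504089355, 0.15690000355243683], [0.4472000002861023, 0.2619999945163727], [0.42640000581741333, 0.26829999685287476]]
```

View pics/w1z.png

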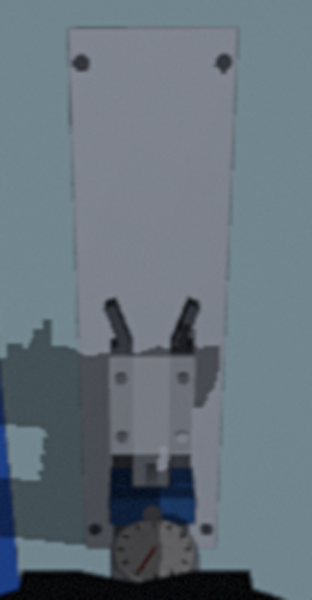

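Poses agree between the top and wrist views: blade (0.421, 0.213) at 73°, gauge centreline x ≈ 0.581 at y ≈ 0.0045, feed (0.016, -1), origin y ≈ -0.061. Grasping the blade next.

View pics/w3.png

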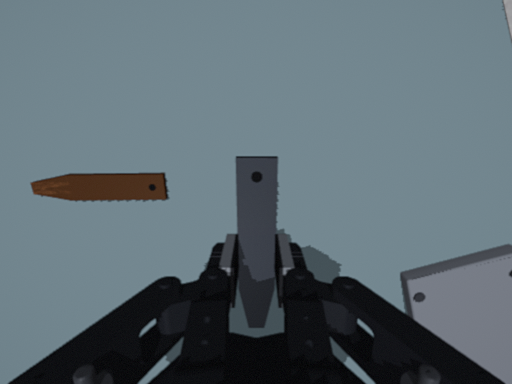

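The blade is held centred and aligned, tail edge at (257, 157) and nose tip at (257, 327). Next I'll compute its offset in the grip and carry it to the infeed.

Run:
```python
from h import *
f=pickle.load(open('w3.pkl','rb'));f['k1']=float(f['k1'])
p=monitor.sense()['position']; R=Ro.from_quat(monitor.sense()['ee_rot']).as_matrix()
z=p[2]-.0017+.006
w=onz(f,[(236.5,156.5),(278.5,156.5),(245,326.5),(269,326.5)],z)
print(((w-p)@R).round(4).tolist(), (R[:,1]).round(4))
d=np.array([.016,-1,0]);d/=np.linalg.norm(d)
def G(x,y=0): # gauge->world xy
    return np.array([.5812-.016*(-.061-.0045),-.061,0])+d*x+np.array([-d[1],d[0],0])*y
t=G(-.078);print(t)
env.reach(np.r_[t[:2],.08],Q(90.92));s=monitor.sense();print(s['clock'],s['position'])
f=grab('wrist','w4.png');pickle.dump({k:np.array(v) for k,v in f.items()},open('w4.pkl','wb'))
```

```text
[[-0.0043, 0.0554, -0.0093], [-0.0044, 0.0554, 0.0122], [-0.0042, -0.0543, -0.0064], [-0.0043, -0.0543, 0.009]] [ 0.2924  0.9563 -0.001 ]
[0.58100016 0.01699002 0.        ]
7.4167 [0.58027642 0.0179971  0.07947345]
```

View pics/w4.png

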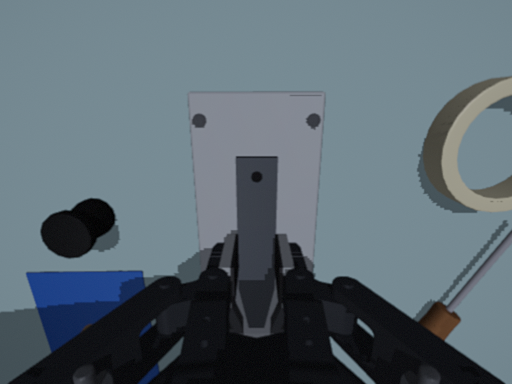

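Run:
```python
from h import *
f=pickle.load(open('w4.pkl','rb'));f['k1']=float(f['k1']); b=f['frame'].astype(int)
m=(((b[...,2]-b[...,0])<24)&(b.min(2)>85))
print(b[150,215],b[150,180])
L=[];Rr=[]
for v in range(100,215,5):
    xs=np.where(m[v,170:345])[0]+170
    L.append((xs.min()-.5,v));Rr.append((xs.max()+.5,v))
wl=onz(f,L,.015);wr=onz(f,Rr,.015)
a,b1=edgefit(wl[:,:2]),edgefit(wr[:,:2]);print(a,b1)
at=lambda l,y:l[0][0]+(y-l[0][1])*l[1][0]/l[1][1]
p=monitor.sense()['position']
for y in (.09,.0725,.04,.017): print(y,at(a,y),at(b1,y),(at(a,y)+at(b1,y))/2)
# blade edges
d=(b.max(2)<100); T=[]
for v in range(162,225,4):
    row=b[v,225:290].max(1)<95; xs=np.where(row)[0]+225; T.append((xs.min()-.5,xs.max()+.5,v))
T=np.array(T);print(T[::4].tolist())
zz=p[2]-.0017+.006
bl=onz(f,np.c_[T[:,0],T[:,2]],zz);br=onz(f,np.c_[T[:,1],T[:,2]],zz);mid=(bl+br)/2
print(edgefit(mid[:,:2]),(br-bl)[:,0].mean(),p)
```

```text
[131 137 147] [119 139 148]
(array([0.53078943, 0.05728428], dtype=float32), array([ 0.01777539, -0.999842  ], dtype=float32)) (array([0.62984294, 0.0613793 ], dtype=float32), array([ 0.01843511, -0.99983007], dtype=float32))
0.09 0.5302078 0.6293152 0.5797615
0.0725 0.53051895 0.6296379 0.5800784
0.04 0.5310967 0.63023716 0.5806669
0.017 0.53150564 0.6306612 0.5810834
[[235.5, 276.5, 162.0], [236.5, 276.5, 178.0], [236.5, 276.5, 194.0], [236.5, 275.5, 210.0]]
(array([0.5804655 , 0.05578873], dtype=float32), array([ 0.02288423, -0.9997381 ], dtype=float32)) 0.021232552228100166 [0.58028964 0.01831437 0.07968929]
```

Run:
```python
from h import *
q=Q(91.0)
env.movel(np.array([.5803,.017,.03]),velocity=.12,frame=q); env.hold(.2);s=monitor.sense();print(s['clock'],s['position'],s['contact_force'])
g=env.movel(np.array([.5803,.017,.0172]),velocity=.05,frame=q,guard=5);s=monitor.sense();print(g,s['clock'],s['position'],s['contact_force'])
env.release();s=monitor.sense();print(s['clock'],s['position'],s['contact_force'])
env.movel(np.array([.5803,.017,.12]),velocity=.2)
f=grab('wrist','w5.png');pickle.dump({k:np.array(v) for k,v in f.items()},open('w5.pkl','wb'))
s=monitor.sense();print(s['clock'],s['position'],s['contact_force'])
```

```text
8.2333 [0.58073584 0.01701267 0.03082828] [ 0.54977476  0.80573607 -1.7266767 ]
True 8.5583 [0.58031176 0.01699096 0.01675107] [-1.40621187  0.04996518  6.10472439]
9.2 [0.58000719 0.0170547  0.01647365] [ 0.1168483  -0.32711645  1.27037061]
9.9167 [0.57950108 0.01711636 0.11835202] [-0.2502221   0.38206144 -0.86398212]
```

View pics/w5.png

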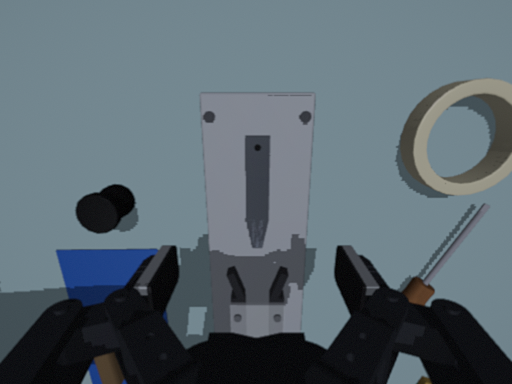

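The blade lies on the infeed from tail (258, 136) to nose (258, 247), in line with the mouth centre (~258, 268). Next I'll get its numbers and look at the stick from above.

Run:
```python
from h import *
f=pickle.load(open('w5.pkl','rb'));f['k1']=float(f['k1']); b=f['frame'].astype(int)
m=(((b[...,2]-b[...,0])<24)&(b.min(2)>85))
C=[];B=[]
for v in range(140,225,4):
    xs=np.where(m[v,180:330])[0]+180; L,Rr=onz(f,[(xs.min()-.5,v),(xs.max()+.5,v)],.015); C.append((L+Rr)[:2]/2)
    xs=np.where(b[v,235:285].max(1)<85)[0]+235; L,Rr=onz(f,[(xs.min()-.5,v),(xs.max()+.5,v)],.021); B.append((L+Rr)[:2]/2)
print('gauge',edgefit(np.array(C)),'blade',edgefit(np.array(B)))
print(onz(f,[(258,135.5),(258,247.5)],.021).round(4).tolist(), 'gauge end',onz(f,[(258,92.5)],.015), 'mouth',onz(f,[(235,265),(280,266)],.029).tolist())
env.reach(np.array([.423,-.155,.17]),Q(94.9))
f=grab('wrist','w6.png');pickle.dump({k:np.array(v) for k,v in f.items()},open('w6.pkl','wb'))
s=monitor.sense();print(s['clock'],s['position'],s['contact_force'])
```

```text
gauge (array([0.580792  , 0.03137479], dtype=float32), array([ 0.01864798, -0.99982613], dtype=float32)) blade (array([0.5806228 , 0.03868837], dtype=float32), array([ 0.01848659, -0.9998291 ], dtype=float32))
[[0.5809, 0.0717, 0.021], [0.583, -0.0381, 0.021]] gauge end [[0.58021619 0.10704718 0.015     ]] mouth [[0.5606074581391556, -0.05346825474853807, 0.028999999999999998], [0.605044767673078, -0.05377201849384396, 0.02899999999999997]]
10.9083 [ 0.42358883 -0.15440793  0.16955119] [ 0.83752348 -0.18592969 -0.12618924]
```

View pics/w6.png

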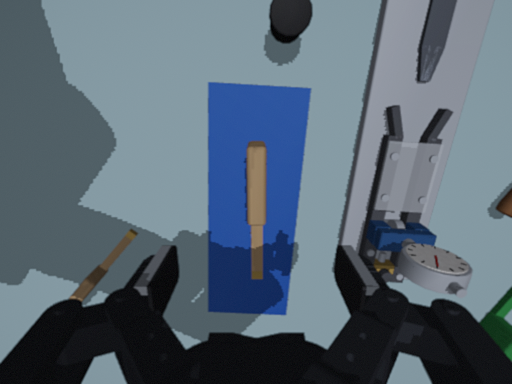

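The stick is clearly seen: handle top from (257, 142) to (257, 224), nose end at (257, 279). The blade matches the gauge centreline within 0.2 mm. Measuring the stick.

Run:
```python
from h import *
f=pickle.load(open('w6.pkl','rb'));f['k1']=float(f['k1']); 
h=cv2.cvtColor(f['frame'],cv2.COLOR_RGB2HSV).astype(int); m=(h[...,0]<30)&(h[...,1]>70)
br=m&(h[...,2]>110)
E=[]
for v in (150,160,170,180,190,200,210,220,235,245,255,265,275):
    xs=np.where(m[v,225:290])[0]+225; ys=np.where(br[v,225:290])[0]+225; print(v,xs.min(),xs.max(),ys.min() if len(ys) else 0,ys.max() if len(ys) else 0)
ys=np.where(m[120:300,257])[0]+120;print('y',ys.min(),ys.max())
a=cv2.imread('pics/w6.png');cv2.imwrite('pics/w6z.png',cv2.resize(a[130:290,220:300],None,fx=3.7,fy=3.7,interpolation=cv2.INTER_CUBIC))
```

```text
150 247 265 247 265
160 247 265 248 265
170 247 265 248 265
180 247 265 248 265
190 248 264 248 264
200 248 264 248 264
210 248 264 248 264
220 248 264 248 264
235 252 261 252 261
245 252 261 252 261
255 252 261 0 0
265 252 261 0 0
275 252 261 0 0
y 142 278
```

View pics/w6z.png

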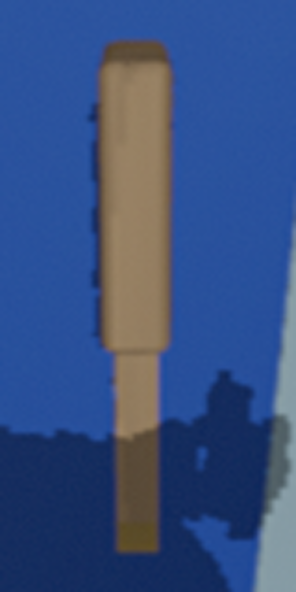

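Run:
```python
from h import *
f=pickle.load(open('w6.pkl','rb'));f['k1']=float(f['k1']); 
print('tail bottom',onz(f,[(256.5,141.5)],.002),'tail top',onz(f,[(256.5,146.8)],.05),'front top',onz(f,[(256.5,224.6)],.05),'nose top',onz(f,[(257,278.8)],.011))
a=onz(f,[(246.5,150),(265.5,150),(247.5,220),(264.5,220)],.05);print(a.round(4).tolist())
```

```text
tail bottom [[ 0.42115735 -0.11432401  0.002     ]] tail top [[ 0.4209915  -0.11313349  0.05      ]] front top [[ 0.4280428  -0.19472896  0.05      ]] nose top [[ 0.43694243 -0.28955942  0.011     ]]
[[0.4116, -0.117, 0.05], [0.4299, -0.1155, 0.05], [0.4182, -0.1903, 0.05], [0.436, -0.1887, 0.05]]
```

Run:
```python
from h import *
q=Q(95.1); P=np.array([.4238,-.1556,0])
env.movel(P+[0,0,.06],velocity=.18,frame=q)
g=env.movel(P+[0,0,.010],velocity=.1,frame=q,guard=6);env.hold(.1);s=monitor.sense();print(g,s['clock'],s['position'],s['contact_force'])
env.close_gripper(70);s=monitor.sense();print(s['clock'],s['position'],s['contact_force'],s['finger_gap'])
pg=s['position'];qg=s['ee_rot'];np.savez('grasp.npz',p=pg,q=qg)
env.movel(P+[0,0,.12],velocity=.2); env.hold(.1)
f=grab('wrist','w7.png');pickle.dump({k:np.array(v) for k,v in f.items()},open('w7.pkl','wb'))
s=monitor.sense();print(s['clock'],s['position'],s['contact_force'],s['finger_gap'])
```

```text
False 12.4167 [ 0.42425252 -0.15587666  0.01073925] [-0.17873832 -0.17078108 -0.16591063]
13.0333 [ 0.42393547 -0.15568516  0.01018571] [0.12099393 0.31996352 3.04798358] 0.2257539045064096
13.8833 [ 0.42322439 -0.15522478  0.11871241] [ 0.0404632  -0.05547883 -0.62157438] 0.22627317511040063
```

View pics/w7.png

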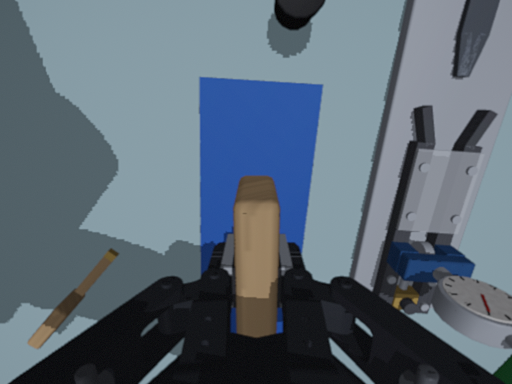

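The stick is held squarely, with the handle tail at (257, 178). Moving it behind the blade tail.

Run:
```python
from h import *
q=Q(91.06); 
cx=lambda y:.5801-.0185*(y-.017)
y=.225
env.reach(np.array([cx(y),y,.13]),q)
env.movel(np.array([cx(y),y,.05]),velocity=.15,frame=q)
env.movel(np.array([cx(y),y,.0253]),velocity=.06,frame=q,guard=5);env.hold(.25)
for n in('top','scene'):
    f=grab(n,n+'8.png');pickle.dump({k:np.array(v) for k,v in f.items()},open(n+'8.pkl','wb'))
s=monitor.sense();print(s['clock'],s['position'],s['contact_force'],s['finger_gap'])
a=cv2.imread('pics/top8.png');cv2.imwrite('pics/top8z.png',cv2.resize(a[135:200,130:350],None,fx=3.5,fy=3.5,interpolation=cv2.INTER_CUBIC))
a=cv2.imread('pics/scene8.png');cv2.imwrite('pics/scene8z.png',cv2.resize(a[115:320,165:365],None,fx=2.9,fy=2.9,interpolation=cv2.INTER_CUBIC))
```

```text
16.9917 [0.57632774 0.22501114 0.0255064 ] [ 0.12894744 -0.09232781 -1.43247038] 0.22781222256817701
```

View pics/top8z.png

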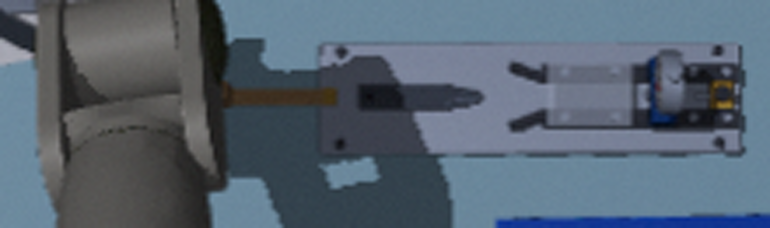

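View pics/scene8z.png

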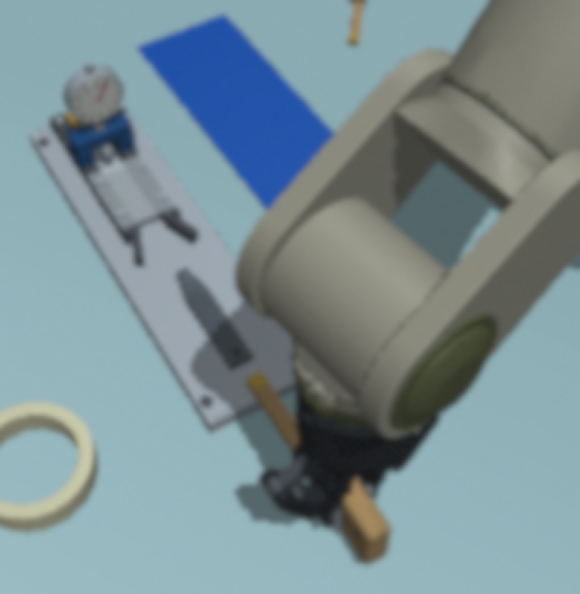

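The stick's nose is in line about 19 mm behind the blade tail. Feeding up to just before the roller.

```bash
cat >> h.py <<'E'
cx=lambda y:.5801-.0185*(y-.017)
ZP=.0253
def base(n=6):
    F=[]
    for _ in range(n):
        F.append(monitor.sense()['contact_force']); env.hold(.02)
    return np.mean(F,0),np.std(F,0)
def push(y,v,guard):
    return env.movel(np.array([cx(y),y,ZP]),velocity=v,frame=Q(91.06),guard=guard)
E
python3 - <<'E'
from h import *
f=pickle.load(open('scene8.pkl','rb'));f['k1']=float(f['k1']);print(onz(f,[(254,245.3)],.0255))
B=base();print('base',B); np.save('base.npy',B[0])
for y,v in ((.15,.07),(.10,.06),(.068,.05)):
    g=push(y,v,6); s=monitor.sense();print(g,s['clock'],s['position'],s['contact_force']-B[0])
    if g:break
print(base())
E
```

```text
[[0.57757222 0.09430666 0.0255    ]]
base (array([ 0.10429438,  0.12676078, -1.28931822]), array([0.33629998, 0.17604598, 0.29547121]))
False 18.3167 [0.57760155 0.15029496 0.02529066] [-0.81580443  0.20938333  0.28072899]
False 19.3 [0.57855804 0.100154   0.02531472] [ 0.40881454 -0.18028478  0.1916875 ]
False 20.0917 [0.57914391 0.06798916 0.02528739] [-0.36465384 -1.0354937   0.0606497 ]
(array([-0.18646803,  0.14632185, -0.95215612]), array([0.46105507, 0.56420761, 0.36760395]))
```

Run:
```python
from h import *
B=np.load('base.npy')
y=.068
while y>.041:
    y-=.003
    g=push(y,.012,11.5); s=monitor.sense();F=s['contact_force']-B
    print(g,round(s['clock'],2),s['position'].round(4),F.round(2))
    if g or F[1]>9: break
```

```text
False 20.59 [0.5792 0.0649 0.0253] [-0.32 -0.05  0.11]
False 20.99 [0.5793 0.0618 0.0253] [ 0.35  0.32 -0.31]
False 21.39 [0.5793 0.0589 0.0253] [ 0.97 -0.58  0.45]
False 21.79 [0.5794 0.0559 0.0253] [-0.85 -0.06 -0.14]
False 22.19 [0.5794 0.0529 0.0253] [-0.14  0.6  -0.48]
False 22.59 [0.5795 0.0502 0.0253] [0.81 4.44 1.15]
False 22.99 [0.5796 0.0468 0.0253] [0.37 2.11 1.03]
False 23.39 [0.5796 0.0437 0.0253] [-1.38  1.14  0.77]
False 23.79 [0.5797 0.0408 0.0253] [-1.06  3.54  0.6 ]
```

Run:
```python
from h import *
B=np.load('base.npy')
y=.0408
while y>-.004:
    y-=.0015
    g=push(y,.008,5); s=monitor.sense();F=s['contact_force']-B
    f2=[monitor.sense()['contact_force'][1]-B[1]]
    print(g,round(s['clock'],2),s['position'].round(4),F.round(2))
    if g or F[1]>6: break
b=base(8);print((b[0]-B).round(2),b[1].round(2),monitor.sense()['position'],monitor.sense()['clock'])
```

```text
False 24.16 [0.5797 0.0392 0.0253] [-0.18  2.13 -0.11]
False 24.5 [0.5797 0.0377 0.0253] [-0.56  3.44  1.55]
False 24.84 [0.5797 0.0362 0.0253] [0.19 2.5  1.23]
False 25.18 [0.5798 0.0347 0.0253] [-0.84  2.    0.43]
False 25.52 [0.5798 0.0332 0.0253] [0.   3.23 0.69]
False 25.87 [0.5798 0.0317 0.0253] [0.45 2.64 0.71]
False 26.21 [0.5799 0.0302 0.0253] [0.39 3.13 0.41]
False 26.55 [0.5799 0.0287 0.0253] [0.67 1.56 0.06]
False 26.89 [0.5799 0.0272 0.0253] [0.35 2.57 1.26]
False 27.23 [0.5799 0.0257 0.0253] [-0.45  3.47  0.32]
False 27.57 [0.58   0.0242 0.0253] [-0.55  3.01  1.03]
False 27.92 [0.58   0.0227 0.0253] [-0.39  2.6   0.69]
False 28.26 [0.58   0.0212 0.0253] [-0.25  2.75  0.73]
False 28.6 [0.5801 0.0197 0.0253] [-0.45  2.55  0.96]
False 28.94 [0.5801 0.0182 0.0253] [0.36 1.93 0.44]
False 29.28 [0.5801 0.0167 0.0253] [0.33 2.08 0.64]
False 29.62 [0.5801 0.0152 0.0253] [-0.76  2.15  0.73]
False 29.97 [0.5802 0.0137 0.0253] [0.29 3.56 1.58]
False 30.31 [0.5802 0.0122 0.0253] [1.09 2.03 0.08]
True 30.52 [0.5799 0.012  0.025 ] [-0.22  0.11  1.18]
[-0.33 -0.21  0.55] [0.25 0.36 0.37] [0.57949683 0.01210385 0.02451452] 30.65
```

Run:
```python
from h import *
B=np.load('base.npy')
y=.0125
for i in range(30):
    g=push(y,.004,6); b=base(4); F=b[0]-B; s=monitor.sense()
    print(g,round(s['clock'],2),round(y,5),s['position'].round(5),F.round(2))
    if F[1]>5 or g: break
    y-=.0003 if F[1]<1.5 else .00015
np.save('y.npy',y)
```

```text
False 31.1 0.0125 [0.58018 0.01248 0.02529] [-0.16 -0.22 -0.5 ]
False 31.42 0.0122 [0.58018 0.01218 0.0253 ] [-0.03  0.33  0.35]
False 31.73 0.0119 [0.58016 0.01201 0.0253 ] [-0.52  1.01  0.51]
False 32.05 0.0116 [0.58018 0.01193 0.02533] [-0.    3.95  1.29]
False 32.37 0.01145 [0.5802  0.01189 0.02535] [-0.48  5.36  1.61]
```

Feeding stopped with the blade on the screw: position fixed at y ≈ 0.0119, force rising about 10 N/mm, roller drag ≈ 2.5 N. The 5 N could mean the push itself or the net on the screw. I'll hold about 5 N total push for over a second, then about 7.5 N total, which is 5 N net of drag.

Run:
```python
from h import *
B=np.load('base.npy');y=float(np.load('y.npy'))
def watch(T):
    F=[];t0=monitor.sense()['clock']
    while monitor.sense()['clock']-t0<T:
        env.hold(.04);F.append(monitor.sense()['contact_force'][1]-B[1])
    F=np.array(F);print('F mean/std/min/max',F.mean().round(2),F.std().round(2),F.min().round(2),F.max().round(2),monitor.sense()['position'].round(5));return F.mean()
m=watch(1.3)
if m<6.8:
    dy=(7.3-m)/10e3
    y-=min(dy,.0003); push(y,.003,5); m=watch(1.3)
s=monitor.sense();print(s['clock'])
for n in('top','scene'):
    f=grab(n,n+'9.png');pickle.dump({k:np.array(v) for k,v in f.items()},open(n+'9.pkl','wb'))
a=cv2.imread('pics/top9.png');cv2.imwrite('pics/top9z.png',cv2.resize(a[135:200,190:350],None,fx=4.8,fy=4.8,interpolation=cv2.INTER_CUBIC))
```

```text
F mean/std/min/max 5.48 0.48 4.67 6.55 [0.58017 0.01191 0.02535]
F mean/std/min/max 6.74 0.47 5.82 7.75 [0.58019 0.01189 0.02535]
35.2833
```

View pics/top9z.png

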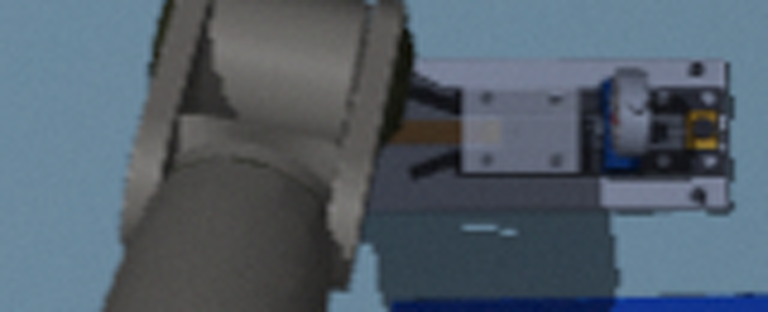

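The push held steady at 5.5 N, then 6.7 N. The stick nose shows under the cover at about (480, 132). Retracting and returning the stick to the mat.

Run:
```python
from h import *
push(.03,.04,None); push(.14,.1,None); s=monitor.sense();print(s['clock'],s['position'])
env.movel(np.array([cx(.14),.14,.16]),velocity=.2)
q=Q(95.1); P=np.array([.4238,-.1556,0])
env.reach(P+[0,0,.16],q); env.hold(.1)
f=grab('wrist','w10.png');pickle.dump({k:np.array(v) for k,v in f.items()},open('w10.pkl','wb'))
s=monitor.sense();print(s['clock'],s['position'],s['contact_force'],s['finger_gap'])
f=grab('top','top10.png');a=cv2.imread('pics/top10.png');cv2.imwrite('pics/top10z.png',cv2.resize(a[130:250,200:380],None,fx=4.2,fy=4.2,interpolation=cv2.INTER_CUBIC))
```

```text
37.25 [0.5779187  0.13945153 0.02530693]
39.4833 [ 0.42425372 -0.15501872  0.15988519] [-0.07143885 -0.11641503 -1.33081944] 0.22400839191194477
```

View pics/w10.png

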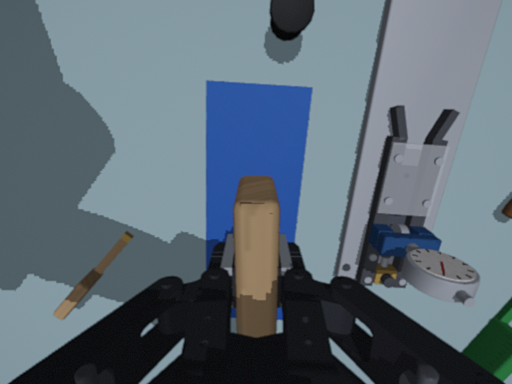

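View pics/top10z.png

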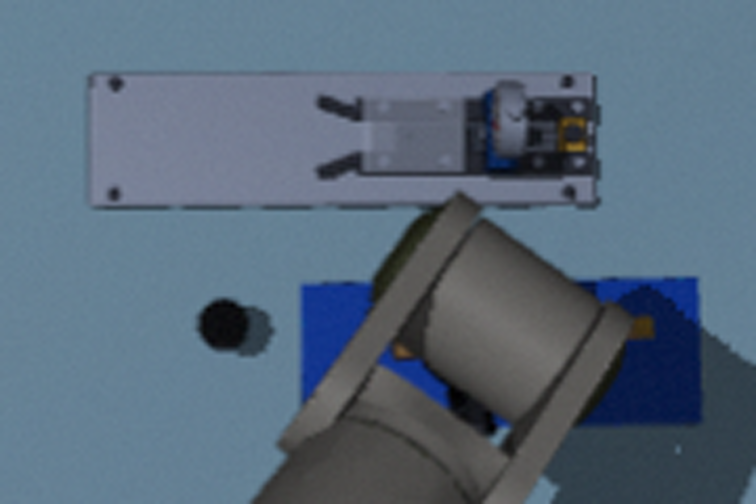

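Nothing slipped in the grip: the handle looks just as it did after pickup. Laying the stick down aligned with the mat axis.

Run:
```python
from h import *
q=Q(91.7); P=np.array([.423,-.160,0])
env.movel(P+[0,0,.05],velocity=.18,frame=q);env.hold(.1)
env.movel(P+[0,0,.016],velocity=.08,frame=q);env.hold(.15)
g=env.movel(P+[0,0,.0100],velocity=.02,frame=q,guard=4);s=monitor.sense();print(g,s['clock'],s['position'],s['contact_force'])
env.release();s=monitor.sense();print(s['clock'],s['position'],s['contact_force'])
env.movel(P+[0,0,.17],velocity=.2);env.hold(.1)
f=grab('wrist','w11.png');pickle.dump({k:np.array(v) for k,v in f.items()},open('w11.pkl','wb'))
s=monitor.sense();print(s['clock'],s['position'])
f=grab('scene','scene11.png');a=cv2.imread('pics/scene11.png');cv2.imwrite('pics/scene11z.png',cv2.resize(a[115:320,165:365],None,fx=2.9,fy=2.9,interpolation=cv2.INTER_CUBIC))
```

```text
True 41.4583 [ 0.42305927 -0.16004131  0.01016066] [-1.45750608  0.10390308  5.47015848]
42.1167 [ 0.42273856 -0.1597932   0.00987098] [-0.6261415  -0.02572531  0.23243343]
43.2167 [ 0.42263816 -0.15976089  0.1690204 ]
```

View pics/w11.png

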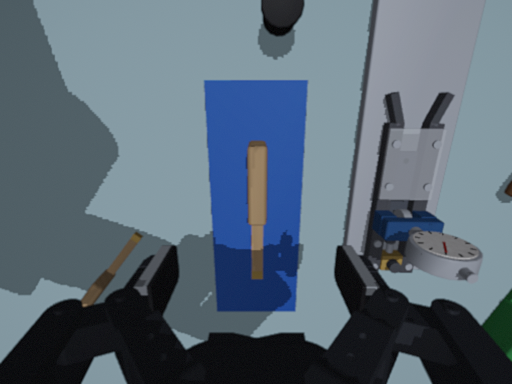

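View pics/scene11z.png

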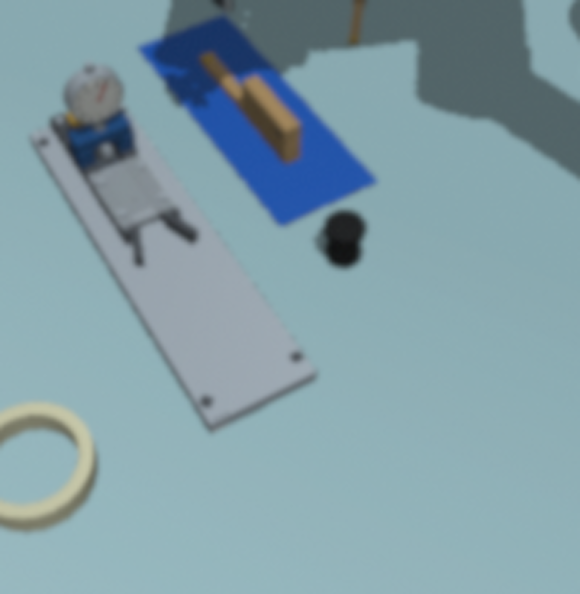

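The stick stands on its sole, parallel to the mat edges, handle centre near (257, 180). The blank isn't evident through the cover from here, so I'll take a closer look.

Run:
```python
from h import *
env.reach(np.array([.58,-.20,.24]),Q(91.06));env.hold(.1)
f=grab('wrist','w12.png');pickle.dump({k:np.array(v) for k,v in f.items()},open('w12.pkl','wb'))
f=grab('scene','scene12.png')
f['k1']=float(f['k1']);
s=monitor.sense();print(s['clock'],s['position'])
a=cv2.imread('pics/w12.png');cv2.imwrite('pics/w12z.png',cv2.resize(a[60:260,180:330],None,fx=3,fy=3,interpolation=cv2.INTER_CUBIC))
```

```text
44.2083 [ 0.57920447 -0.19994298  0.23993647]
```

View pics/w12z.png

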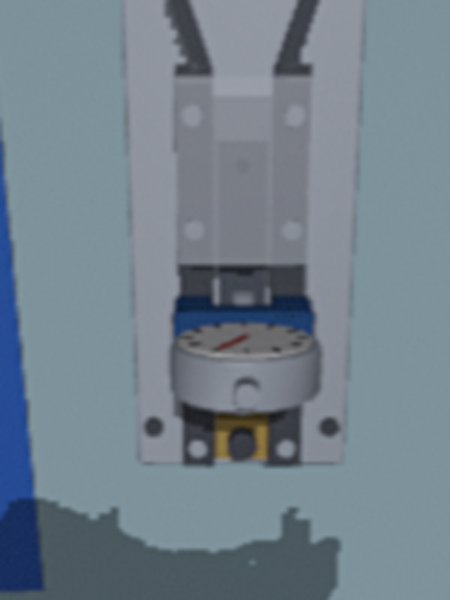

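Run:
```python
from h import *
f=pickle.load(open('w12.pkl','rb'));f['k1']=float(f['k1'])
t=onz(f,[(261,107)],.021);c=onz(f,[(261,60+75/3)],.031);print('tail',t,'cover front',c,'brass block centre',onz(f,[(180+242/3,60+440/3)],.031))
```

```text
tail [[ 0.5842196  -0.12265539  0.021     ]] cover front [[ 0.58345465 -0.09738411  0.031     ]] brass block centre [[ 0.58673552 -0.25387177  0.031     ]]
```

The tail is visible through the cover at y = -0.1227. It was last pushed to -0.123, so it has stayed put. Handing in.

Run:
```python
from h import *
job.hand_in(); print(monitor.sense()['clock'])
```

```text
the job is handed in; nothing more can be done
the job is handed in; nothing more can be done
```

The job is done and handed in at about 44 s on the robot's clock (limit 72 s); no verdict was reported.

**Feed:** I laid the dark blank on the infeed, within 0.2 mm of the channel's centreline, and let go. I then fed it through with the stick held by its handle. The roller's entry showed up as about 4 N, followed by a drag of about 2.5 N. The blank came up firm against the screw with its nose at about gauge x = 167 mm.

**Pressure:** The push averaged 5.5 N over one 1.3 s hold, then 6.7 N over another. The wording could mean the push itself or the force left on the screw after roller drag, so I held both. The second was aimed at about 7.3 N and came out at 6.7 N, leaving roughly 4.2 N on the screw. The highest push I read was 7.75 N. Readings were sampled with about 0.5 N of noise. The first touch on the screw tripped a 5 N guard, and I did not record its exact peak.

**Last checks:**
- **Blank:** through the cover, its tail is at y = -0.1227 m, where the stick left it at -0.123 m, so it has not moved.
- **Stick:** it stands on its sole on the blue mat, parallel to the mat's edges, and the gripper is clear of everything.
- **Bystanders:** I never touched the loupe, tape roll or graver. The loupe and tape roll look unmoved in the later pictures, but I did not re-measure any of the three.

No check failed. The wrist camera read about 1 mm to one side of the arm's own position, and I allowed for that.

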